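Swap the open colour vial in the potter's rack

TASK

We are changing glaze colours: the yellow vial in the rack was left standing open and will dry out, so first press its flip cap fully shut. Then flick the blue vial's cap open, to upright or beyond, ready for the brush. Leave the green and red caps shut and do not shift the things lying about.

Things in the scene. Friction and masses are not known exactly. Their poses are not given: they have to be found in the camera images.
- rack: fixed light-wood rack, 80 (x) x 300 (y) x 30 mm tall, four vials in a row along its y axis, 72 mm apart; origin at the centre of its underside on the table, its -x side (the side of the cap tabs) faces the robot, turned by up to 0.35 rad
- vial_blue: blue flip-cap colour vial held firmly in the rack (does not move), 34 mm diameter, 68 mm tall, upright; origin at the centre of its underside, 5 mm above the table, so its mouth is 73 mm above the table; same yaw as the rack
- cap_blue (a joint): hinge angle of the blue cap in rad: 0 = fully shut, grows as the front is lifted up and back, 1.57 = upright, 2.3 = end stop; the stiff hinge (about 0.025 N m) stays where it is left. The cap is a blue disc of 36 mm diameter and 7 mm thickness (top 81.5 mm above the table when shut), with a 21 mm white plug 5 mm tall on its underside
- tab_blue (a point): middle of the thumb tab of the blue cap: 14 mm wide (vial's y), 5 mm thick, sticking out 14 mm beyond the disc towards the vial's -x; 43 mm from the hinge axis; 78 mm above the table when shut, free space underneath down to the rack's top at 30 mm; moves with the cap
- hinge_blue (a point): fixed point on the hinge axis of the blue cap, at the vial's +x side, 18 mm from the vial's axis, 74.5 mm above the table; the axis runs along the vial's y; the cap disc reaches 36 mm from here and the tab 50 mm
- vial_yellow: yellow flip-cap colour vial held firmly in the rack (does not move), 34 mm diameter, 68 mm tall, upright; origin at the centre of its underside, 5 mm above the table, so its mouth is 73 mm above the table; same yaw as the rack
- cap_yellow (a joint): hinge angle of the yellow cap in rad: 0 = fully shut, grows as the front is lifted up and back, 1.57 = upright, 2.3 = end stop; the stiff hinge (about 0.025 N m) stays where it is left. The cap is a yellow disc of 36 mm diameter and 7 mm thickness (top 81.5 mm above the table when shut), with a 21 mm white plug 5 mm tall on its underside
- tab_yellow (a point): middle of the thumb tab of the yellow cap: 14 mm wide (vial's y), 5 mm thick, sticking out 14 mm beyond the disc towards the vial's -x; 43 mm from the hinge axis; 78 mm above the table when shut, free space underneath down to the rack's top at 30 mm; moves with the cap
- hinge_yellow (a point): fixed point on the hinge axis of the yellow cap, at the vial's +x side, 18 mm from the vial's axis, 74.5 mm above the table; the axis runs along the vial's y; the cap disc reaches 36 mm from here and the tab 50 mm
- vial_green: green flip-cap colour vial held firmly in the rack (does not move), 34 mm diameter, 68 mm tall, upright; origin at the centre of its underside, 5 mm above the table, so its mouth is 73 mm above the table; same yaw as the rack
- cap_green (a joint): hinge angle of the green cap in rad: 0 = fully shut, grows as the front is lifted up and back, 1.57 = upright, 2.3 = end stop; the stiff hinge (about 0.025 N m) stays where it is left. The cap is a green disc of 36 mm diameter and 7 mm thickness (top 81.5 mm above the table when shut), with a 21 mm white plug 5 mm tall on its underside
- tab_green (a point): middle of the thumb tab of the green cap: 14 mm wide (vial's y), 5 mm thick, sticking out 14 mm beyond the disc towards the vial's -x; 43 mm from the hinge axis; 78 mm above the table when shut, free space underneath down to the rack's top at 30 mm; moves with the cap
- hinge_green (a point): fixed point on the hinge axis of the green cap, at the vial's +x side, 18 mm from the vial's axis, 74.5 mm above the table; the axis runs along the vial's y; the cap disc reaches 36 mm from here and the tab 50 mm
- vial_red: red flip-cap colour vial held firmly in the rack (does not move), 34 mm diameter, 68 mm tall, upright; origin at the centre of its underside, 5 mm above the table, so its mouth is 73 mm above the table; same yaw as the rack
- cap_red (a joint): hinge angle of the red cap in rad: 0 = fully shut, grows as the front is lifted up and back, 1.57 = upright, 2.3 = end stop; the stiff hinge (about 0.025 N m) stays where it is left. The cap is a red disc of 36 mm diameter and 7 mm thickness (top 81.5 mm above the table when shut), with a 21 mm white plug 5 mm tall on its underside
- tab_red (a point): middle of the thumb tab of the red cap: 14 mm wide (vial's y), 5 mm thick, sticking out 14 mm beyond the disc towards the vial's -x; 43 mm from the hinge axis; 78 mm above the table when shut, free space underneath down to the rack's top at 30 mm; moves with the cap
- hinge_red (a point): fixed point on the hinge axis of the red cap, at the vial's +x side, 18 mm from the vial's axis, 74.5 mm above the table; the axis runs along the vial's y; the cap disc reaches 36 mm from here and the tab 50 mm
- jar: amber glass jar, 56 mm diameter, 75 mm tall, standing near the rack's +y end; bystander, leave it alone; origin at its underside's centre
- bowl: small blue bowl, 90 mm rim diameter, 45 mm tall, near the rack's -y end; bystander, leave it alone; origin at its underside's centre
- tile: flat terracotta test tile, 50 x 80 x 8 mm, behind the rack; bystander, leave it alone; origin at its underside's centre
- brush: paint brush, 180 mm long, lying behind the rack; bystander, leave it alone; lies along its x axis
- spatula: spatula, 200 mm long, lying at the left of the rack; bystander, leave it alone; lies along its x axis
- mug: terracotta mug, 80 mm diameter, 85 mm tall, at the robot's right; bystander, leave it alone; origin at its underside's centre

How it is judged:
On the way, in this order (a step that is already met when the one before it is completed fails the run):
1. the yellow cap is pressed fully shut (within 0.08 rad, about 4 mm at the tab's tip), while the blue one is still shut (within 0.3 rad) (value of joint cap_yellow below 0.08 rad and value of joint cap_blue below 0.3 rad), for 0.2 s.
2. the blue cap is flicked open to at least 1.4 rad (80 degrees) with the yellow one still shut (value of joint cap_blue above 1.4 rad and value of joint cap_yellow below 0.08 rad), for 0.2 s.
At the end, for the whole second after the job is handed in: The yellow, green and red caps are shut (hinge within 0.08 rad of fully shut), the blue cap stands open by at least 1.4 rad (80 degrees), and the yellow and blue caps are at rest (all of step 2 and value of joint each of cap_green, cap_red below 0.08 rad and velocity of joint cap_yellow between -0.1 and 0.1 rad/s and velocity of joint cap_blue between -0.1 and 0.1 rad/s); the robot touches nothing.
It fails at once if the green or the red cap is opened by more than 0.3 rad (value of joint any of cap_green, cap_red above 0.3 rad).
It fails at once if a bystander (jar, bowl, tile, brush, spatula or mug) is moved by more than 30 mm (distance of any of jar, bowl, tile, brush, spatula, mug from where it was at the start of the episode above 0.03 m).
It also fails if it takes over 48 s, if anything falls off the work surface, if the arm or the gripper's body presses on something with over 40 N, if the wrist force passes 120 N, or if a joint passes its speed limit or range.

ROBOT

A 6-joint arm with a two-finger parallel gripper is mounted at the origin on the work surface. World frame = base frame: x ahead of the robot, y to its left, z up, the work surface at z = 0. Lengths are in m, angles in rad, forces in N, time in s.
With the tool pointing down it reaches from about 0.3 to 0.875 m from the base axis. Payload 6.4 kg.
Tool frame: the origin (TCP) lies on the centre line of the jaws, within the pads' length; the fingertips stand 8 mm ahead of it and the grasp point (between the pads) lies 11 mm behind it; z points along the fingers, y is the line along which they close (so a half turn about z gives the same grasp; the last joint's range is limited). The gripper opens to 85 mm and grips with 20 to 120 N. Pads are 22 mm wide; open, the fingers measure 114 mm over their backs; the gripper's body (76 mm by 85 mm) begins 54 mm behind the grasp point. The pads swing forward as they close: fully open they stand 13 mm farther back than shut.
Start: joints at [-1.503, 0.181, 1.607, -0, 1.354, -0.206], TCP at [0.155, -0.554, 0.239] pointing down, gripper open.
Joint ranges: [-2.99, 2.99], [-0.89, 2.07], [0.3, 2.58], [-1.14, 4.28], [0, 2.63], [-3.12, 3.12]. Speed limits (rad/s): [2.57, 2.57, 3.01, 3.14, 3.14, 3.14].

INTERFACE

Orientations are given as a unit quaternion [w, x, y, z].
In Python, from bench import ctrl gives the robot as it stands.
- The arm moves only by the shell command python3 -m handwheel 'ROWS' [OPENING]. ROWS is JSON, a list that holds one entry, the list of rows, each a list of 4 numbers: the shift along the tool's x, y, z each as a share of 20 cm, from -1 to 1, then the turn about the tool's z as a share of 1.5 rad, from -1 to 1. In form: [[[x, y, z, twist], ...]]. A call has 1 to 10 rows; each row is the pose to reach, as a shift and turn from the pose commanded when the call began, along the tool's axes at that moment; what a row does not reach only later rows make up. A row lasts 1/8 s, in which the tool goes at most 62.5 mm and 10.7 degrees, less where a joint would pass 70% of its speed; a pose out of reach is approached as far as the arm can. A call with a number of a shift or a turn outside -1 to 1 is refused whole. A call with a gripper value outside its range is refused whole. OPENING is the finger opening in mm, from 0 to 85.4, set as the call begins (- or left out, the last holds). The fingers move at their own pace and stop on an object; the grip force is fixed at half the most. Time passes only in rows, so rows that repeat a pose let the fingers close. It gives the time, the measured TCP pose, the force, the opening and the grip force at its end, in the units of the state.
- ctrl.get_obs(): the state, without advancing time (a new reading comes with each control period).
- ctrl.camera(name): name is "side" or "top" or "wrist"; returns a dict with "color" (400x640x3 uint8, red, green, blue), "range_z" (400x640 float32, m along the optical axis (not along the pixel's ray), 0 where there is no reading), "K" (3x3 intrinsics, pixels), "pose" (4x4, takes a point from camera to world coordinates); the wrist camera has in their place "T_tool_cam" (4x4, takes a point from camera to tool coordinates, whose origin is the TCP and whose axes are the flange's). Camera axes: x right, y down, z forward; pixel columns grow to the right and rows downward; lengths in m; the calibration is good to about 2 mm. A picture is of the moment at which its call begins: read the wrist's pose just before it.
- ctrl.hand_in(): hands the job in; it is judged then, once.
The state is a dict: "time_s": time; "q": joint angles; "dq": joint speeds; "joint_efforts": joint torques, N m; "eef_pos": TCP position; "eef_rot": TCP orientation; "wrist_force": force on the tool from outside, world axes, zero at the start; "torque": the same for the moment, N m; "opening": opening from 0.0 (shut) to 1.0 (fully open); "grasp_force": force on a finger pad.
Only numpy, scipy, OpenCV 4.12 (cv2) and the standard library are available. Lean on these libraries where they do the work, as an engineer would, in place of code of your own. Each camera call takes 0.05 s, during which the arm holds its last target. There are 200 camera calls.

## Working session

There is one attempt and no reset: what is moved stays moved. The work goes in short steps, Python scripts to look and compute and a shell command to move; the robot and the scene stay as the last step left them, time stands still between calls to the robot, and variables do not carry over. Pictures are saved under pics/ and viewed, at most 10 in all, crops included, and the job is handed in when it is done.

```bash
mkdir -p pics
python3 - <<'E'
from bench import ctrl
import cv2, numpy as np
o=ctrl.get_obs(); print(o)
for n in("top","side"):
    c=ctrl.camera(n); cv2.imwrite(f"pics/{n}0.png",c["color"][:,:,::-1]); np.savez(f"{n}0.npz",**c); print(n,c["K"].round(1).tolist(),c["pose"].round(3).tolist())
E
```

```text
{'time_s': 0.0, 'q': array([-1.50329446e+00,  1.81521766e-01,  1.60798283e+00,  1.11263877e-05,
        1.35380036e+00, -2.06267162e-01]), 'dq': array([-5.68355885e-04,  8.15675291e-04, -1.42275006e-03, -5.45627720e-04,
       -1.98923765e-03, -7.88308176e-05]), 'joint_efforts': array([-1.76620113e-03, -4.44873583e+01, -3.51331651e+01, -4.79783139e-04,
        9.30795941e-03, -1.54886834e-05]), 'eef_pos': array([ 0.15546038, -0.55304099,  0.23840715]), 'eef_rot': array([-8.53709971e-04,  9.90645736e-01,  1.36456196e-01,  6.47726920e-05]), 'wrist_force': array([ 0.20911269,  0.40195351, -0.68012914]), 'torque': array([ 0.00786985, -0.07765073,  0.00565018]), 'grasp_force': 0.0, 'opening': 1.003370507030712}
top [[482.2, 0.0, 321.5], [0.0, 482.2, 192.5], [0.0, 0.0, 1.0]] [[0.007, -0.997, 0.08, 0.499], [-1.0, -0.007, -0.008, -0.008], [0.008, -0.08, -0.997, 1.391], [0.0, 0.0, 0.0, 1.0]]
side [[429.7, 0.0, 314.4], [0.0, 429.7, 201.1], [0.0, 0.0, 1.0]] [[-0.982, -0.117, 0.148, 0.425], [-0.188, 0.608, -0.771, 0.966], [0.0, -0.785, -0.619, 0.9], [0.0, 0.0, 0.0, 1.0]]
```

View pics/top0.png

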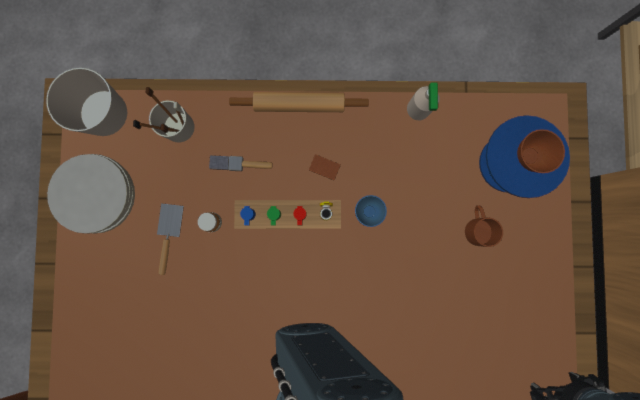

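View pics/side0.png

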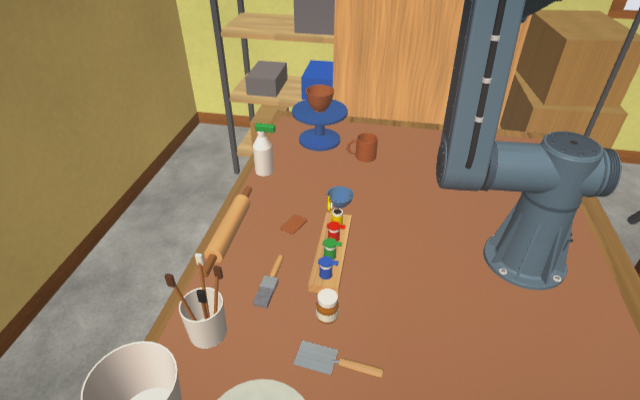

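The top view shows blue (247,214), green (274,214) and red (300,214) caps shut with their tabs toward the robot. The yellow vial's mouth is at (326,213), with its cap open at (326,204). The jar is at (207,222) and the bowl at (371,211). Next I'll measure.

```bash
cat > h.py <<'E'
import cv2, numpy as np
def ray(c,uv,z):
    d=c["pose"][:3,:3]@np.linalg.inv(c["K"])@[uv[0],uv[1],1]; p=c["pose"][:3,3]
    return p+d*(z-p[2])/d[2]
E
python3 - <<'E'
from h import *
c=dict(np.load("top0.npz")); im=c["color"]; hsv=cv2.cvtColor(im,cv2.COLOR_RGB2HSV)
roi=np.zeros(im.shape[:2],np.uint8); roi[196:232,232:345]=255
P={}
for n,lo,hi in(("blue",105,125),("green",50,80),("red",0,4),("redb",174,180),("yellow",22,35)):
    m=cv2.inRange(hsv,(lo,150,50),(hi,255,255))&roi
    k,l,s,cen=cv2.connectedComponentsWithStats(m)
    for i in range(1,k):
        if s[i,4]>8: 
            q=ray(c,cen[i],.0815); print(n,s[i].tolist(),cen[i].round(1),q.round(4))
m=cv2.inRange(hsv,(0,0,150),(180,60,255))&roi
k,l,s,cen=cv2.connectedComponentsWithStats(m)
for i in range(1,k):
  if s[i,4]>5: print("white",s[i].tolist(),cen[i].round(1),ray(c,cen[i],.073).round(4))
a=cv2.resize(im[190:240,225:350,::-1],None,fx=6.4,fy=6.4,interpolation=cv2.INTER_CUBIC)
s_=dict(np.load("side0.npz"))["color"][170:300,270:390,::-1]
b=cv2.resize(s_,None,fx=2,fy=2,interpolation=cv2.INTER_CUBIC)
o=np.zeros((590,800,3),np.uint8); o[:a.shape[0],:a.shape[1]]=a; o[325:325+b.shape[0],:b.shape[1]]=b[:265]
cv2.imwrite("pics/crop.png",o)
r=c["range_z"]; print(r[200:218,326])
E
```

```text
blue [241, 206, 13, 19, 156] [246.9 214.3] [0.5436 0.184  0.0815]
green [268, 207, 12, 18, 138] [273.3 214.3] [0.5443 0.1127 0.0815]
red [294, 206, 12, 19, 154] [299.4 214.2] [0.545  0.0419 0.0815]
yellow [320, 201, 13, 5, 43] [325.8 203. ] [ 0.5759 -0.0295  0.0815]
[1.3642764 1.3649837 1.2715901 1.2694522 1.2839583 1.2934074 1.288462
 1.2941517 1.3167942 1.3192538 1.3200852 1.3221823 1.3208635 1.3197919
 1.3123126 1.3195865 1.3165228 1.3185678]
```

View pics/crop.png

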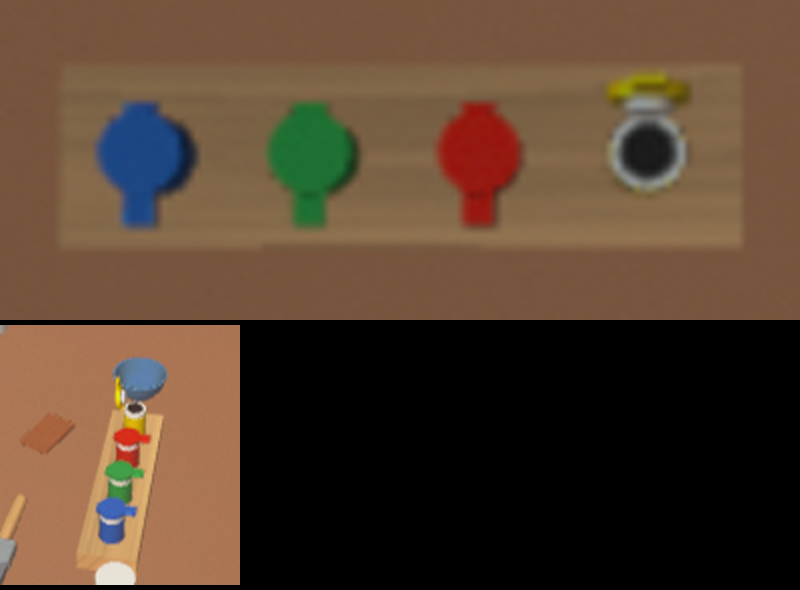

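Rack yaw is about 0.01. The blue vial axis is near (0.546, 0.185), the yellow near (0.546, -0.031), and the yellow cap is about upright. I'll approach with the gripper shut.

```bash
python3 -m handwheel '[[[1,-0.64,0,0.176],[1,-0.64,0,0.176],[1,-0.64,0,0.176],[1,-0.64,0,0.176],[1,-0.64,0,0.176],[1,-0.64,0,0.176]]]' 0; python3 -c "
from bench import ctrl
print(ctrl.get_obs()['eef_pos'],ctrl.get_obs()['eef_rot'])"
```

```text
time_s: 0.85
eef_pos: [0.3132, -0.3765, 0.2392]
eef_rot: [0.0, 1.0, 0.005, -0.0]
wrist_force: [-0.4, 0.2, -0.2]
opening: -0.002
grasp_force: 0.0
[ 0.31323724 -0.37652161  0.23919668] [ 1.21836173e-04  9.99986243e-01  5.23931519e-03 -2.20730886e-04]
```

```bash
python3 -m handwheel '[[[0.77,-0.86,0,0],[0.77,-0.86,0,0],[0.77,-0.86,0,0],[0.77,-0.86,0,0],[0.77,-0.86,0,0]]]' 0;  python3 -m handwheel '[[[0.77,-0.86,0,0],[0.77,-0.86,0,0],[0.77,-0.86,0,0],[0.77,-0.86,0,0],[0.77,-0.86,0,0],[0.77,-0.86,0,0]]]' 0
python3 - <<'E'
from bench import ctrl
from h import *
o=ctrl.get_obs(); print(o['eef_pos'],o['eef_rot'])
c=ctrl.camera("wrist"); print(c["T_tool_cam"].round(3).tolist(),c["K"].round(1).tolist())
cv2.imwrite("pics/w1.png",c["color"][:,:,::-1]); np.savez("w1.npz",pos=o['eef_pos'],rot=o['eef_rot'],**c)
E
```

```text
time_s: 1.48
eef_pos: [0.4667, -0.2022, 0.239]
eef_rot: [-0.0, 1.0, 0.006, -0.0]
wrist_force: [0.2, -0.4, -0.3]
opening: -0.003
grasp_force: 0.0
time_s: 2.22
eef_pos: [0.6176, -0.0314, 0.2387]
eef_rot: [0.0, 1.0, 0.004, -0.001]
wrist_force: [-0.2, -1.1, -0.6]
opening: 0.004
grasp_force: 0.0
[ 0.61757583 -0.03140721  0.23867286] [ 2.38134431e-04  9.99991829e-01  3.97895434e-03 -6.72431830e-04]
[[-0.001, -0.958, -0.288, 0.073], [1.0, -0.001, -0.001, -0.0], [0.001, -0.288, 0.958, -0.135], [0.0, 0.0, 0.0, 1.0]] [[328.3, 0.0, 321.7], [0.0, 328.3, 200.8], [0.0, 0.0, 1.0]]
```

View pics/w1.png

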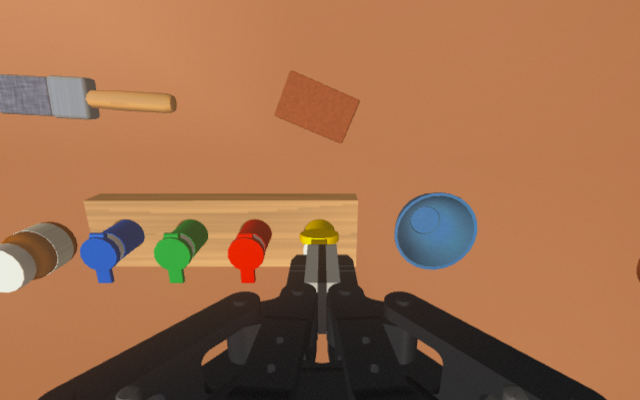

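The wrist view shows the yellow cap at (319,235), on the tool's centre line, with the fingers clear behind it. I'll descend behind it and sweep over.

```bash
python3 -m handwheel '[[[0,0,0.3,0],[0,0,0.5,0],[0,0,0.63,0],[0,0,0.63,0],[0,0,0.63,0]]]' 0;  python3 -m handwheel '[[[-0.08,0,0,0],[-0.14,0,0,0],[-0.2,0,0,0],[-0.26,0,0,0],[-0.31,0,0,0],[-0.36,0,0,0],[-0.36,0,0,0],[-0.36,0,0,0]]]' 0; python3 -m handwheel '[[[0,0,0.04,0],[0,0,0.07,0],[0,0,0.1,0],[0,0,0.11,0],[0,0,0.11,0]]]' 0
```

```text
time_s: 2.9
eef_pos: [0.6187, -0.0306, 0.1148]
eef_rot: [0.0, 1.0, 0.004, 0.001]
wrist_force: [0.6, -0.2, -1.0]
opening: -0.001
grasp_force: 0.0
time_s: 3.9
eef_pos: [0.5461, -0.03, 0.1133]
eef_rot: [-0.0, 1.0, 0.005, 0.0]
wrist_force: [0.3, 0.3, 0.2]
opening: -0.001
grasp_force: 0.0
time_s: 4.53
eef_pos: [0.5459, -0.0299, 0.091]
eef_rot: [-0.0, 1.0, 0.005, -0.0]
wrist_force: [0.1, -0.0, 0.7]
opening: 0.001
grasp_force: 0.0
```

```bash
python3 -m handwheel '[[[0,0,0.01,0],[0,0,0.015,0],[0,0,0.015,0]]]' 0;  python3 -m handwheel '[[[0,0,0.01,0],[0,0,0.01,0],[0,0,0.01,0]]]' 0
```

```text
time_s: 4.9
eef_pos: [0.5463, -0.03, 0.0895]
eef_rot: [0.0, 1.0, 0.005, 0.0]
wrist_force: [-4.7, 1.0, 9.2]
opening: -0.004
grasp_force: 4.4
time_s: 5.28
eef_pos: [0.5464, -0.0301, 0.0892]
eef_rot: [0.0, 1.0, 0.005, 0.0]
wrist_force: [-10.6, 1.3, 24.5]
opening: 0.002
grasp_force: 11.8
```

Yellow is pressed down to its stop: fingertip at 81.2 mm with 24 N. I'll lift and move over toward blue.

```bash
python3 -m handwheel '[[[0,0,-0.2,0],[0,0,-0.5,0],[-0.15,-0.2,-0.5,0],[-0.15,-0.5,-0.5,0],[-0.15,-0.8,-0.5,0],[-0.15,-1,-0.5,0],[-0.15,-1,-0.5,0],[-0.15,-1,-0.5,0]]]' 0
python3 - <<'E'
from bench import ctrl
from h import *
o=ctrl.get_obs(); print(o['eef_pos'],o['eef_rot'])
c=ctrl.camera("wrist"); t=ctrl.camera("top"); s=ctrl.camera("side")
np.savez("w2.npz",pos=o['eef_pos'],rot=o['eef_rot'],**c); np.savez("t2.npz",**t); np.savez("s2.npz",**s)
A=cv2.resize(c["color"],(480,300)); B=cv2.resize(t["color"][190:240,225:350],(500,200),interpolation=2); C=cv2.resize(s["color"][170:300,270:390],(240,260),interpolation=2)
O=np.zeros((510,780,3),np.uint8); O[:300,:480]=A; O[305:505,:500]=B; O[:260,500:740]=C
cv2.imwrite("pics/m2.png",O[:,:,::-1])
E
```

```text
time_s: 6.28
eef_pos: [0.5141, 0.1693, 0.1862]
eef_rot: [0.0, 1.0, 0.005, 0.0]
wrist_force: [-0.6, -0.5, -0.8]
opening: 0.0
grasp_force: 0.0
[0.51408125 0.16932259 0.18622084] [2.22479203e-04 9.99986825e-01 5.12838814e-03 6.32295676e-06]
```

View pics/m2.png

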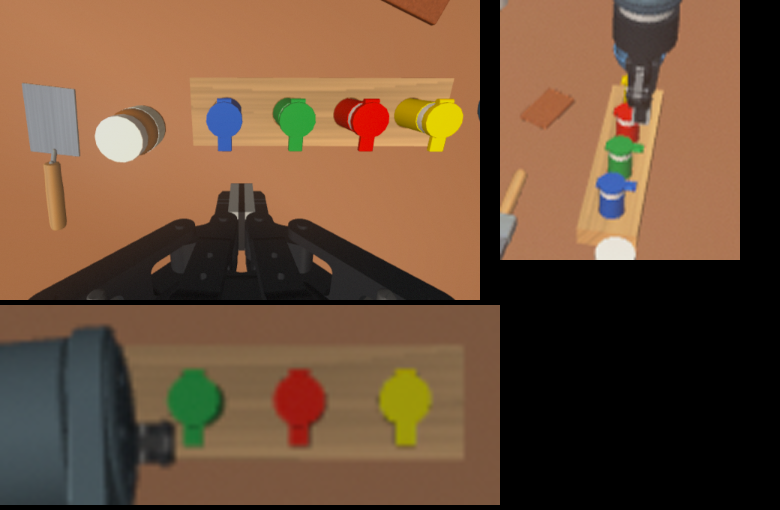

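The yellow cap is shut and the others are unchanged; in the wrist view the blue tab is at (225,143) of the half-size picture. I'll measure blue precisely from the wrist view.

Run:
```python
from h import *
from scipy.spatial.transform import Rotation as R
c=dict(np.load("w2.npz")); q=c["rot"]; T=np.eye(4); T[:3,:3]=R.from_quat(q[[1,2,3,0]]).as_matrix(); T[:3,3]=c["pos"]; c["pose"]=T@c["T_tool_cam"]
hsv=cv2.cvtColor(c["color"],cv2.COLOR_RGB2HSV)
for n,lo,hi,us in(("blue",105,125,slice(250,350)),("green",50,80,slice(350,430)),("yellow",22,35,slice(570,630))):
    m=np.zeros((400,640),bool); m[:250,us]=cv2.inRange(hsv,(lo,120,60),(hi,255,255))[:250,us]>0
    v,u=np.nonzero(m); b=v.max(); 
    tu=u[v>=b-12]; 
    mid=(tu.min()+tu.max())/2
    dv=[(k,u[v==k].min(),u[v==k].max()) for k in range(b-60,b,6) if (v==k).any()]
    print(n,"tip",ray(c,(mid,b+.5),.078).round(4),"tab w px",tu.min(),tu.max(),b, "widest",max(dv,key=lambda t:t[2]-t[1]))
    k=max(dv,key=lambda t:t[2]-t[1]); print(ray(c,((k[1]+k[2])/2,k[0]),.0815).round(4))
```

```text
blue tip [0.5147 0.1868 0.078 ] tab w px 291 308 200 widest (164, np.int64(276), np.int64(322))
[0.5438 0.1867 0.0815]
green tip [0.5154 0.1139 0.078 ] tab w px 385 403 200 widest (152, np.int64(365), np.int64(419))
[0.5533 0.1188 0.0815]
yellow tip [ 0.5159 -0.0311  0.078 ] tab w px 570 593 201 widest (153, np.int64(570), np.int64(617))
[ 0.5539 -0.0282  0.0815]
```

```bash
python3 -m handwheel '[[[0.015,-0.083,0,0],[0.015,-0.083,0,0],[0.015,-0.083,0.2,0],[0.015,-0.083,0.4,0],[0.015,-0.083,0.535,0],[0.015,-0.083,0.535,0],[0.015,-0.083,0.535,0]]]' 34; python3 -m handwheel '[[[0,0,0,0],[0,0,0,0],[0,0,0,0],[0,0,0,0],[0,0,0,0]]]' 5
```

```text
time_s: 7.3
eef_pos: [0.5178, 0.1865, 0.0804]
eef_rot: [-0.0, 1.0, 0.005, 0.001]
wrist_force: [0.4, -0.5, 0.7]
opening: 0.402
grasp_force: 0.0
time_s: 7.92
eef_pos: [0.5181, 0.1864, 0.0809]
eef_rot: [-0.0, 1.0, 0.005, 0.001]
wrist_force: [-0.6, -0.0, 5.8]
opening: 0.132
grasp_force: 58.7
```

```bash
python3 -m handwheel '[[[0.004,0,-0.025,0],[0.011,0,-0.052,0],[0.021,0,-0.077,0],[0.035,0,-0.1,0],[0.035,0,-0.1,0]]]' 5; python3 -m handwheel '[[[0.016,0,-0.022,0],[0.035,0,-0.04,0],[0.056,0,-0.058,0],[0.078,0,-0.072,0],[0.078,0,-0.072,0],[0.078,0,-0.072,0]]]' 5
python3 - <<'E'
from bench import ctrl
from h import *
c=ctrl.camera("wrist"); s=ctrl.camera("side")
A=cv2.resize(c["color"],(480,300)); C=cv2.resize(s["color"][190:310,270:390],(300,300),interpolation=2)
cv2.imwrite("pics/m3.png",np.hstack([A,C])[:,:,::-1])
E
```

```text
time_s: 8.55
eef_pos: [0.5231, 0.1865, 0.0995]
eef_rot: [0.0, 1.0, 0.005, -0.001]
wrist_force: [-4.7, 0.1, 2.3]
opening: 0.07
grasp_force: 44.7
time_s: 9.3
eef_pos: [0.5346, 0.1867, 0.1138]
eef_rot: [0.001, 1.0, 0.006, -0.006]
wrist_force: [-22.3, -2.2, 18.5]
opening: 0.067
grasp_force: 53.9
```

View pics/m3.png

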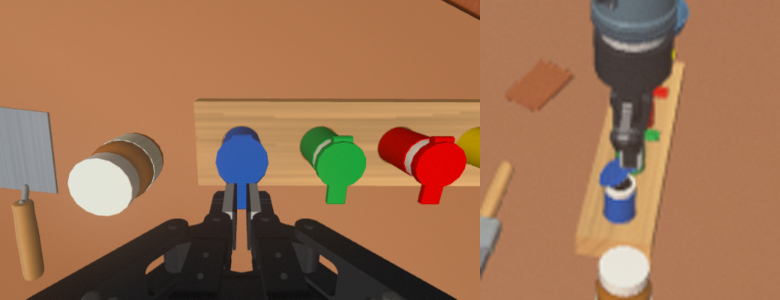

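The blue cap is half open, with the fingers starting to bear on its disc. I'll release, back off, close, and push it the rest of the way from the front.

```bash
python3 -m handwheel '[[[0,0,0,0],[0,0,0,0],[0,0,0,0],[-0.1,0,0,0],[-0.2,0,0,0],[-0.3,0,0,0],[-0.3,0,0,0]]]' 34; python3 -m handwheel '[[[0,0,0,0],[0,0,0,0],[0,0,0,0],[0,0,0,0]]]' 0
python3 - <<'E'
from bench import ctrl
from h import *
c=ctrl.camera("wrist"); s=ctrl.camera("side")
A=cv2.resize(c["color"],(480,300)); C=cv2.resize(s["color"][190:310,270:390],(300,300),interpolation=2)
cv2.imwrite("pics/m4.png",np.hstack([A,C])[:,:,::-1])
E
```

```text
time_s: 10.28
eef_pos: [0.4788, 0.186, 0.1136]
eef_rot: [0.0, 1.0, 0.005, -0.0]
wrist_force: [-0.5, -0.3, -0.1]
opening: 0.398
grasp_force: 0.0
time_s: 10.78
eef_pos: [0.4797, 0.1859, 0.1136]
eef_rot: [0.0, 1.0, 0.005, -0.0]
wrist_force: [0.2, -0.8, 0.0]
opening: -0.005
grasp_force: 0.0
```

View pics/m4.png

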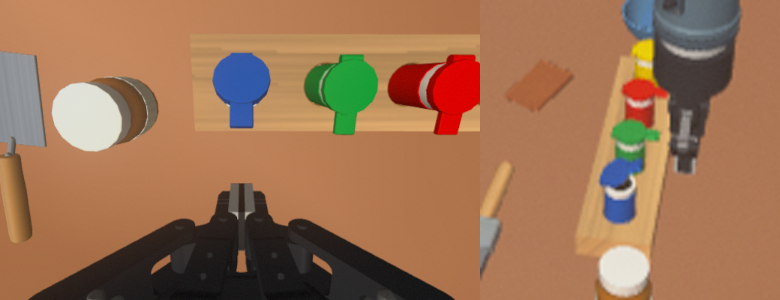

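Run:
```python
from h import *
from bench import ctrl
from scipy.spatial.transform import Rotation as R
o=ctrl.get_obs(); c=ctrl.camera("wrist"); q=o["eef_rot"]; T=np.eye(4); T[:3,:3]=R.from_quat(q[[1,2,3,0]]).as_matrix(); T[:3,3]=o["eef_pos"]; P=T@c["T_tool_cam"]
m=cv2.inRange(cv2.cvtColor(c["color"],cv2.COLOR_RGB2HSV),(105,150,60),(125,255,255)); 
v,u=np.nonzero(m[:175,312:332]); u+=312; z=c["range_z"][v,u]
X=(P[:3,:3]@np.linalg.inv(c["K"])@np.c_[u,v,np.ones(len(u))].T*z).T+P[:3,3]
for a in np.unique(v)[::8]: print(a,X[v==a].mean(0).round(4))
print(X[v==v.max()].mean(0))
```

```text
71 [0.5672 0.1872 0.0814]
79 [0.5635 0.1871 0.0835]
87 [0.5598 0.1871 0.086 ]
95 [0.5562 0.187  0.0886]
103 [0.5527 0.187  0.0908]
111 [0.5492 0.187  0.0929]
119 [0.5458 0.1869 0.0953]
127 [0.5424 0.1869 0.0977]
135 [0.539  0.1869 0.0996]
143 [0.5356 0.1869 0.1006]
151 [0.5324 0.1868 0.1028]
159 [0.5291 0.1868 0.1048]
167 [0.5259 0.1868 0.1063]
[0.52586279 0.18676411 0.10626745]
```

Blue is at about 0.57 rad with the tab tip at x=0.523, z≈0.10. I'll push forward while rising faster than the tab, so friction helps, then straight forward.

```bash
python3 -m handwheel '[[[0,0,0.05,0],[0,0,0.098,0],[0.06,0,0.098,0],[0.127,0,0.098,0],[0.127,0,0.098,0],[0.127,0,0.098,0]]]' 0; python3 -m handwheel '[[[0.03,0,-0.01,0],[0.045,0,-0.035,0],[0.065,0,-0.06,0],[0.085,0,-0.085,0],[0.11,0,-0.11,0],[0.13,0,-0.115,0],[0.15,0,-0.115,0],[0.15,0,-0.115,0]]]' 0
python3 - <<'E'
from bench import ctrl
from h import *
s=ctrl.camera("side");c=ctrl.camera("wrist")
A=cv2.resize(c["color"],(480,300)); C=cv2.resize(s["color"][190:310,270:390],(300,300),interpolation=2)
cv2.imwrite("pics/m5.png",np.hstack([A,C])[:,:,::-1])
E
```

```text
time_s: 11.68
eef_pos: [0.5051, 0.1862, 0.0941]
eef_rot: [-0.0, 1.0, 0.005, -0.0]
wrist_force: [-0.7, -0.0, 0.5]
opening: 0.002
grasp_force: 0.0
time_s: 12.68
eef_pos: [0.5352, 0.1865, 0.1169]
eef_rot: [-0.0, 1.0, 0.005, 0.0]
wrist_force: [-0.6, 0.0, 0.8]
opening: 0.002
grasp_force: 0.0
```

View pics/m5.png

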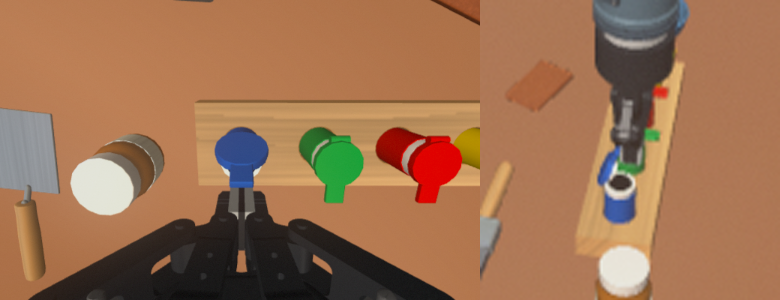

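The cap is now at about 60° and following the finger. I'll keep pushing, then retreat up and back.

```bash
python3 -m handwheel '[[[0.03,0,0,0],[0.06,0,0,0],[0.09,0,0,0],[0.12,0,0,0],[0.15,0,0,0],[0.16,0,0,0],[0.16,0,0,0],[0.16,0,0,0]]]' 0; python3 -m handwheel '[[[-0.1,0,0,0],[-0.3,0,0,0],[-0.5,0,0,0],[-0.5,0,-0.3,0],[-0.5,0,-0.5,0],[-0.5,0,-0.5,0],[-0.5,0,-0.5,0],[-0.5,0,-0.5,0]]]' 0
python3 - <<'E'
from bench import ctrl
from h import *
s=ctrl.camera("side");c=ctrl.camera("wrist")
A=cv2.resize(c["color"],(480,300)); C=cv2.resize(s["color"][190:310,270:390],(300,300),interpolation=2)
cv2.imwrite("pics/m6.png",np.hstack([A,C])[:,:,::-1])
E
```

```text
time_s: 13.78
eef_pos: [0.567, 0.1869, 0.1172]
eef_rot: [-0.0, 1.0, 0.005, 0.0]
wrist_force: [0.1, 0.3, 0.6]
opening: 0.0
grasp_force: 0.0
time_s: 14.78
eef_pos: [0.466, 0.1857, 0.2156]
eef_rot: [0.0, 1.0, 0.005, -0.001]
wrist_force: [0.0, -0.2, -0.3]
opening: -0.002
grasp_force: 0.0
```

View pics/m6.png

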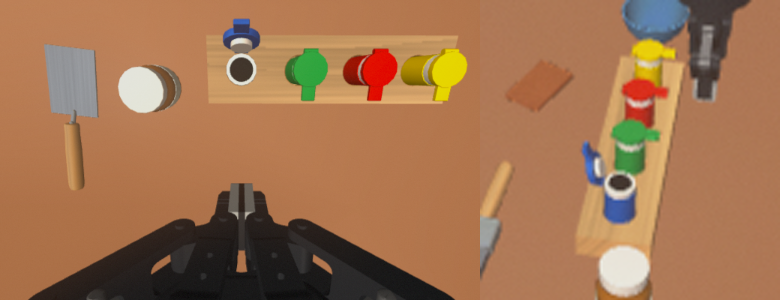

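The blue cap stands open beyond upright at (241,35). Yellow, red and green are shut and the bystanders are in place.

```bash
python3 -c "
from bench import ctrl
print(ctrl.hand_in())"
```

```text
the job is handed in; nothing more can be done
None
```

The job is handed in: the yellow cap is pressed shut, the blue cap is open past upright, the green and red caps stayed shut, and the bystanders look undisturbed in the last pictures; the hand-in returned no verdict.

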